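# Put the closed paint tins away in the caddy

## Task

Put the four closed paint tins into the wooden caddy, each standing upright, flat on the floor of the pocket whose liner has the colour of its lid. Keep the tins upright all the way, and leave the two open, empty tins standing where they are.

Things in the scene. Friction and masses are not known exactly. Their poses are not given: they have to be found in the camera images.
- tin_red_center (a point): Closed red paint tin: upright steel cylinder 52 mm in diameter, 62 mm tall, about 0.16 kg, with a red band round it and a red lid on top. The point is its centre, 31 mm above its underside; z is its axis. The tin starts standing on the bench (z = 0), anywhere among the loose tins.
- tin_yellow_center (a point): Closed yellow paint tin: upright steel cylinder 52 mm in diameter, 62 mm tall, about 0.16 kg, with a yellow band round it and a yellow lid on top. The point is its centre, 31 mm above its underside; z is its axis. The tin starts standing on the bench (z = 0), anywhere among the loose tins.
- tin_blue_center (a point): Closed blue paint tin: upright steel cylinder 52 mm in diameter, 62 mm tall, about 0.16 kg, with a blue band round it and a blue lid on top. The point is its centre, 31 mm above its underside; z is its axis. The tin starts standing on the bench (z = 0), anywhere among the loose tins.
- tin_green_center (a point): Closed green paint tin: upright steel cylinder 52 mm in diameter, 62 mm tall, about 0.16 kg, with a green band round it and a green lid on top. The point is its centre, 31 mm above its underside; z is its axis. The tin starts standing on the bench (z = 0), anywhere among the loose tins.
- open_red_center (a point): Look-alike: open, empty tin, same size and same red band as the red closed tin but without a lid, so that its bare hollow inside shows from above; about 0.06 kg. It does not belong in the caddy. The point is its centre, 31 mm above the bench.
- open_blue_center (a point): Look-alike: open, empty tin, same size and same blue band as the blue closed tin but without a lid, so that its bare hollow inside shows from above; about 0.06 kg. It does not belong in the caddy. The point is its centre, 31 mm above the bench.
- liner_red: Red liner 71 x 71 x 2 mm in one of the caddy's four pockets. Origin: centre of its underside, 12 mm above the bench; x, y along the caddy's walls. Caddy: fixed wooden tray 182 x 182 mm, 2 x 2 pockets 73 mm square, 85 mm centre to centre; walls 12 mm thick, tops 34 mm above the bench (20 mm above the liners). Low steel handles stand out 17 mm from its two y ends, below the rim.
- liner_yellow: Yellow liner 71 x 71 x 2 mm in one of the caddy's four pockets. Origin: centre of its underside, 12 mm above the bench; x, y along the caddy's walls. Caddy: fixed wooden tray 182 x 182 mm, 2 x 2 pockets 73 mm square, 85 mm centre to centre; walls 12 mm thick, tops 34 mm above the bench (20 mm above the liners). Low steel handles stand out 17 mm from its two y ends, below the rim.
- liner_blue: Blue liner 71 x 71 x 2 mm in one of the caddy's four pockets. Origin: centre of its underside, 12 mm above the bench; x, y along the caddy's walls. Caddy: fixed wooden tray 182 x 182 mm, 2 x 2 pockets 73 mm square, 85 mm centre to centre; walls 12 mm thick, tops 34 mm above the bench (20 mm above the liners). Low steel handles stand out 17 mm from its two y ends, below the rim.
- liner_green: Green liner 71 x 71 x 2 mm in one of the caddy's four pockets. Origin: centre of its underside, 12 mm above the bench; x, y along the caddy's walls. Caddy: fixed wooden tray 182 x 182 mm, 2 x 2 pockets 73 mm square, 85 mm centre to centre; walls 12 mm thick, tops 34 mm above the bench (20 mm above the liners). Low steel handles stand out 17 mm from its two y ends, below the rim.

How it is judged:
By the outcome, as a careful person would: the job done as asked, in the order asked, and still so for the second after the job is handed in, with the robot touching nothing.
It also fails if it takes over 102 s, if anything falls off the work surface, if the arm or the gripper's body presses on something with over 40 N, if the wrist force passes 120 N, or if a joint passes its speed limit or range.

## Robot

A 7-joint arm with a two-finger parallel gripper is mounted at the origin on the work surface. World frame = base frame: x ahead of the robot, y to its left, z up, the work surface at z = 0. Lengths are in m, angles in rad, forces in N, time in s.
With the tool pointing down it reaches from about 0.425 to 0.875 m from the base axis. Payload 4.7 kg.
Tool frame: the origin (TCP) lies midway between the tips of the shut fingers; the grasp point (between the pads) lies 19 mm behind it (ctrl.tcp_to_grasp is the distance from the TCP to the grasp point, in m); z points along the fingers, x is the direction in which the jaws open and shut, and the axes are right-handed (so a half turn about z gives the same grasp; the last joint's range is limited). The gripper opens to 87 mm and grips with 3 to 60 N. Pads are 19 mm wide; open, the fingers measure 117 mm over their backs; the gripper's body (75 mm by 190 mm) begins 51 mm behind the grasp point.
Start: joints at [1.206, 0.321, -0.07, 1.45, 0.023, 1.371, -0.057], TCP at [0.24, -0.604, 0.223] pointing down, gripper open.
Joint ranges: [-2.86, 2.86], [-0.3, 2.09], [-1.38, 1.24], [0.06, 2.45], [-1.56, 4.7], [0.09, 2.05], [-2.69, 2.69]. Speed limits (rad/s): [2.57, 2.57, 3.14, 3.14, 3.14, 3.14, 3.14].

## Interface

Orientations are given as a 3x3 rotation matrix whose columns are the frame's x, y, z axes.
In Python, from plant import ctrl gives the robot as it stands.
- The arm moves only by the tool play_rows, never from a script. Its argument "commands" is a list of rows, each an object with "translation": the shift along the tool's x, y, z in mm, a list of three; "turn": the turn about the tool's z in degrees; "grip": the closure, from 0 (fully open) to 1 (shut). A call has 1 to 8 rows; each row is the pose to reach, as a shift and turn from the pose commanded when the call began, along the tool's axes at that moment; what a row does not reach only later rows make up. A row lasts 1/8 s, in which the tool goes at most 62.5 mm and 10.7 degrees, less where a joint would pass 70% of its speed; a pose out of reach is approached as far as the arm can. A call with a gripper value outside its range is refused whole. The fingers move at their own pace and stop on an object; "newtons" is the grip in N (left out, the last holds). Time passes only in rows, so rows that repeat a pose let the fingers close. It gives the time, the measured TCP pose, the force and the opening at its end, in the units of the state.
- ctrl.get_state(): the state, without advancing time (a new reading comes with each control period).
- ctrl.capture(name): name is "scene" or "top"; returns a dict with "color" (384x512x3 uint8, red, green, blue), "vertical_fov" (degrees; the focal length in pixels is half the picture's height over the tangent of half this angle, whatever the lens; pixels are square), "cx", "cy" (the principal point, pixels), "rvec" (rotation vector, rad) and "tvec" (3), from world to camera coordinates, as OpenCV has them. Camera axes: x right, y down, z forward; pixel columns grow to the right and rows downward; lengths in m; the calibration is good to about 2 mm. A picture is of the moment at which its call begins. There is no depth.
- ctrl.sign_off(): hands the job in, once; it reports no verdict.
Trained networks look in the newest picture that a camera, given by its name, has taken for a name from the list of things; names that differ only in an ending like _2 or _b are one class to them, and where a whole thing is asked for, a point or a joint stands for the part that bears it (a point fixed in the world has none). Each returns a list of dicts, best first, with "p" (0 to 1); they miss things now and then, are a little off and sometimes report something else, mostly with a low value. They report only what shows in the picture. A call takes as long as a camera call.
- ctrl.cut_out(camera, query): "region" (384x512 bool, what is visible of it) and "box" ([left, top, right, bottom] in pixels, round what is visible of it).
The state is a dict: "time_s": time; "joint_positions": joint angles; "dq": joint speeds; "joint_torque": joint torques, N m; "tool_pos": TCP position; "eef_rot": TCP orientation; "ft_force": force on the tool from outside, world axes, zero at the start; "moment": the same for the moment, N m; "width": opening from 0.0 (shut) to 1.0 (fully open).
Only numpy, scipy, OpenCV 4.12 (cv2) and the standard library are available. Lean on these libraries where they do the work, as an engineer would, in place of code of your own. Each camera call takes 0.05 s, during which the arm holds its last target. There are 200 camera calls.

## Working session

There is one attempt and no reset: what is moved stays moved. The work goes in short steps, Python scripts to look and compute and a tool call to move; the robot and the scene stay as the last step left them, time stands still between calls to the robot, and variables do not carry over. Pictures are saved under pics/ and viewed, about 12 in all and at most 16, crops included, and the job is handed in when it is done.

Besides the shell and the picture viewer there is one more tool, called after "Emit:" as name([rows], argument=value, ...), one row to a line, values as JSON. play_rows: Moves the arm, as the interface text tells. Its arguments: {"type":"object","properties":{"commands":{"type":"array","items":{"type":"object","properties":{"translation":{"type":"array","items":{"type":"number"}},"turn":{"type":"number"},"grip":{"type":"number"}}}},"newtons":{"type":"number"}},"required":["commands"]}

```bash
mkdir -p pics; cat > h.py <<'E'
import numpy as np, cv2
from plant import ctrl
def cam(c):
    H,W=c["color"].shape[:2]; f=H/2/np.tan(np.radians(c["vertical_fov"])/2)
    K=np.array([[f,0,c["cx"]],[0,f,c["cy"]],[0,0,1]]); R=cv2.Rodrigues(np.array(c["rvec"],float))[0]
    return K,R,np.array(c["tvec"],float).ravel()
def back(c,u,v,z):
    K,R,t=cam(c); d=R.T@np.linalg.solve(K,[u,v,1.]); o=-R.T@t
    return o+d*(z-o[2])/d[2]
def proj(c,P):
    K,R,t=cam(c); return cv2.projectPoints(np.array(P,float).reshape(-1,3),np.array(c["rvec"],float),t,K,None)[0].reshape(-1,2)
def save(c,n): cv2.imwrite(f"pics/{n}.png",c["color"][:,:,::-1])
E
python3 - <<'E'
from h import *
for n in("scene","top"):
    c=ctrl.capture(n); save(c,n+"0"); K,R,t=cam(c); print(n,K[0,0],-R.T@t,R[2])
    for q in ["tin_red_center","tin_yellow_center","tin_blue_center","tin_green_center","open_red_center","open_blue_center","liner_red","liner_yellow","liner_blue","liner_green"]:
        for d in ctrl.cut_out(n,q)[:3]:
            b=d["box"]; print(q,round(d["p"],2),[round(float(x)) for x in b],d["region"].sum(),back(c,(b[0]+b[2])/2,(b[1]+b[3])/2,.014 if 'liner' in q else .045).round(3))
s=ctrl.get_state();print(s["eef_rot"],s["tool_pos"],s["ft_force"],s["width"],s["time_s"],ctrl.tcp_to_grasp)
E
```

```text
scene 383.1339249914153 [0.92052484 0.68750585 0.99931084] [-0.32540494 -0.55263789 -0.76726982]
tin_red_center 0.88 [285, 272, 308, 296] 464 [0.577 0.331 0.045]
tin_red_center 0.54 [229, 176, 245, 191] 202 [ 0.547 -0.071  0.045]
tin_yellow_center 0.48 [208, 112, 224, 134] 261 [ 0.472 -0.384  0.045]
tin_blue_center 0.79 [189, 135, 211, 152] 270 [ 0.572 -0.308  0.045]
tin_green_center 0.66 [231, 124, 244, 148] 283 [ 0.433 -0.278  0.045]
open_red_center 0.91 [314, 234, 335, 260] 408 [0.439 0.272 0.045]
open_red_center 0.65 [337, 269, 362, 297] 479 [0.448 0.398 0.045]
open_blue_center 0.66 [339, 270, 362, 297] 428 [0.448 0.402 0.045]
liner_red 0.58 [216, 199, 242, 222] 280 [ 0.611 -0.004  0.014]
liner_yellow 0.81 [240, 190, 267, 209] 256 [ 0.519 -0.007  0.014]
liner_blue 0.75 [226, 175, 246, 190] 238 [ 0.535 -0.102  0.014]
liner_green 0.62 [204, 190, 227, 204] 220 [ 0.623 -0.078  0.014]
top 465.96991881956427 [ 0.42456985 -0.01946559  1.52382187] [ 0.07290116  0.01369397 -0.99724515]
tin_red_center 0.67 [143, 168, 168, 191] 301 [0.56  0.321 0.045]
tin_red_center 0.43 [167, 210, 183, 227
[... 249 characters left out ...]
r 0.58 [337, 216, 360, 233] 297 [ 0.425 -0.291  0.045]
open_red_center 0.81 [167, 209, 184, 229] 219 [0.434 0.255 0.045]
open_blue_center 0.6 [125, 211, 145, 231] 302 [0.427 0.384 0.045]
liner_red 0.73 [246, 157, 268, 176] 421 [ 0.609 -0.     0.014]
liner_yellow 0.81 [246, 181, 272, 208] 442 [ 0.516 -0.009  0.014]
liner_blue 0.43 [246, 181, 274, 206] 538 [ 0.52  -0.012  0.014]
liner_green 0.64 [270, 153, 292, 177] 470 [ 0.615 -0.079  0.014]
[[ 3.69793864e-01 -9.29113823e-01 -4.74206646e-05]
 [-9.29113821e-01 -3.69793858e-01 -1.01581592e-04]
 [ 7.68449905e-05  8.16234442e-05 -9.99999994e-01]] [ 0.24031321 -0.60395804  0.22259176] [0.53941181 0.25361137 0.79840644] 1.002549814566819 1.1 0.0187
```

```bash
python3 - <<'E'
import cv2
a=cv2.imread("pics/top0.png")[140:250,110:400]; cv2.imwrite("pics/t0c.png",cv2.resize(a,None,fx=2.7,fy=2.7,interpolation=cv2.INTER_CUBIC))
a=cv2.imread("pics/scene0.png")[90:310,170:375]; cv2.imwrite("pics/s0c.png",cv2.resize(a,None,fx=2.7,fy=2.7,interpolation=cv2.INTER_CUBIC))
E
```

```text
(no output)
```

View pics/t0c.png

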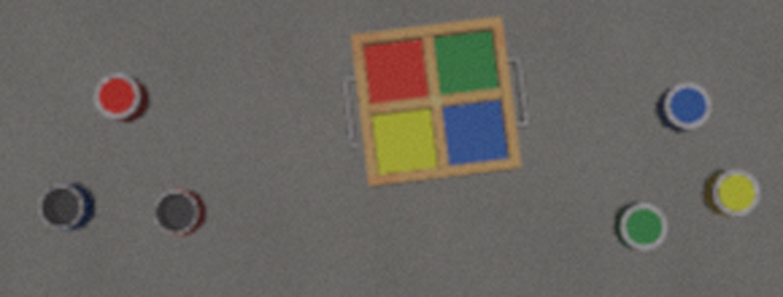

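View pics/s0c.png

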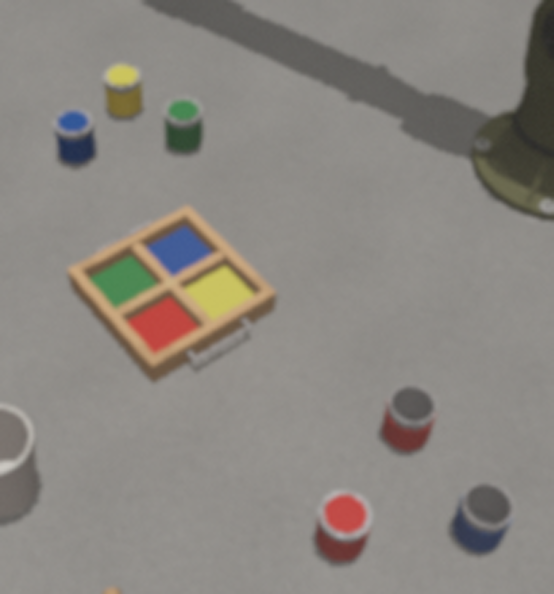

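The pictures agree. The red closed tin stands alone on the left (top pixel ~153,176), with two open tins beside it. Blue (~364,179), yellow (~382,211) and green (~347,224) are on the right. The caddy is in the middle, tilted about 5°. Next I'll measure precisely.

```bash
cat > m.py <<'E'
from h import *
HUE={"red":0,"yellow":30,"blue":112,"green":65}
def cmask(img,col):
    h=cv2.cvtColor(img,cv2.COLOR_RGB2HSV).astype(int); d=np.abs(h[...,0]-HUE[col]); d=np.minimum(d,180-d)
    return (d<12)&(h[...,1]>110), h[...,2]
def lid(c,col,P,r=14):
    m,v=cmask(c["color"],col); u0,v0=proj(c,P)[0]; yy,xx=np.mgrid[:384,:512]
    m=m&((xx-u0)**2+(yy-v0)**2<r*r)
    if m.sum()<20: return None
    th=0.8*np.percentile(v[m],85); m=(m&(v>th)).astype(np.uint8)
    n,l,s,ce=cv2.connectedComponentsWithStats(m); i=1+np.argmax(s[1:,4])
    return back(c,*ce[i],.062)[:2],s[i,4]
def liner(c,col,P,r=22):
    m,v=cmask(c["color"],col); u0,v0=proj(c,P)[0]; yy,xx=np.mgrid[:384,:512]
    m=(m&((xx-u0)**2+(yy-v0)**2<r*r)).astype(np.uint8)
    n,l,s,ce=cv2.connectedComponentsWithStats(m); i=1+np.argmax(s[1:,4]); return back(c,*ce[i],.014)[:2],s[i,4]
E
python3 - <<'E'
from m import *
T={"red":(.56,.321),"yellow":(.464,-.39),"blue":(.567,-.335),"green":(.425,-.291)}
L={"red":(.609,0),"yellow":(.518,-.009),"blue":(.53,-.09),"green":(.615,-.079)}
for n in("top","scene"):
    c=ctrl.capture(n)
    for k in T: print(n,k,lid(c,k,[*T[k],.062]),liner(c,k,[*L[k],.014]))
    im=c["color"]; h=cv2.cvtColor(im,cv2.COLOR_RGB2HSV).astype(int)
    m=((h[...,0]>8)&(h[...,0]<20)&(h[...,1]>70)).astype(np.uint8)
    u,v=proj(c,[.565,-.045,.034])[0]; z=np.zeros_like(m); cv2.circle(z,(int(u),int(v)),48,1,-1); m&=z
    n_,l,s,ce=cv2.connectedComponentsWithStats(m); i=1+np.argmax(s[1:,4])
    hull=cv2.convexHull(np.argwhere(l==i)[:,::-1].astype(np.float32).copy())
    if n=="top":
        W=np.array([back(c,*p,.034)[:2] for p in hull[:,0]],np.float32)*1000
        print("rim",cv2.minAreaRect(W))
E
```

```text
top red (array([0.57185625, 0.32755865]), np.int32(128)) (array([0.61078861, 0.00195775]), np.int32(503))
top yellow (array([ 0.467594 , -0.3950204]), np.int32(132)) (array([ 0.52593493, -0.01020685]), np.int32(544))
top blue (array([ 0.56863568, -0.33979918]), np.int32(119)) (array([ 0.53743545, -0.09452991]), np.int32(418))
top green (array([ 0.42724902, -0.28809206]), np.int32(106)) (array([ 0.62204584, -0.0830906 ]), np.int32(393))
rim ((573.1097412109375, -46.36944580078125), (183.25393676757812, 182.96702575683594), 7.752786159515381)
scene red (array([0.57311091, 0.32803312]), np.int32(146)) (array([ 0.60669663, -0.00732096]), np.int32(345))
scene yellow (array([ 0.4683669 , -0.39613628]), np.int32(45)) (array([ 0.52259043, -0.01876637]), np.int32(304))
scene blue (array([ 0.56907328, -0.34065981]), np.int32(47)) (array([ 0.53354069, -0.10331224]), np.int32(186))
scene green (array([ 0.42721174, -0.28856575]), np.int32(30)) (array([ 0.61913878, -0.09168407]), np.int32(151))
```

Emit:
play_rows([
  {"translation": [-18,-58,0],"turn": -10,"grip": 0},
  {"translation": [-36,-116,15],"turn": -20,"grip": 0},
  {"translation": [-54,-174,30],"turn": -30,"grip": 0},
  {"translation": [-72,-232,45],"turn": -31.5,"grip": 0},
  {"translation": [-90,-290,60],"turn": -31.5,"grip": 0},
  {"translation": [-108,-348,75],"turn": -31.5,"grip": 0},
  {"translation": [-123.5,-403.5,93],"turn": -31.5,"grip": 0},
  {"translation": [-123.5,-403.5,93],"turn": -31.5,"grip": 0},
], newtons=30)

```text
time_s: 2.2
tool_pos: [0.5734, -0.3326, 0.1276]
eef_rot: [[0.807, -0.591, 0.0], [-0.591, -0.807, 0.005], [-0.003, -0.004, -1.0]]
ft_force: [-0.5, 0.2, 0.4]
width: 1.003
```

```bash
cat > go.py <<'E'
import sys
from m import *
# go.py X Y Z HEAD : shift from measured pose, tool axes mm
def go(x,y,z,h=-36.8):
    s=ctrl.get_state(); R=np.array(s["eef_rot"]); p=np.array(s["tool_pos"])
    d=R.T@(np.array([x,y,z])-p)*1000; h0=np.degrees(np.arctan2(R[1,0],R[0,0]))
    print("t",round(s["time_s"],2),"at",p.round(4),"head",h0.round(1),"down",R[2,2].round(4),"shift",d.round(1),"turn",round(h0-h,1),"w",round(s["width"],3),"F",np.round(s["ft_force"],1))
if __name__=="__main__": go(*map(float,sys.argv[1:]))
E
python3 go.py .569 -.340 .03
```

```text
t 2.2 at [ 0.5734 -0.3326  0.1276] head -36.2 down -1.0 shift [ 1.1  9.1 97.6] turn 0.6 w 1.003 F [-0.5  0.2  0.4]
```

Emit:
play_rows([
  {"translation": [0,0,0],"turn": 0,"grip": 0},
  {"translation": [0,0,0],"turn": 0,"grip": 0},
])

```text
time_s: 2.45
tool_pos: [0.5684, -0.3422, 0.13]
eef_rot: [[0.799, -0.601, -0.0], [-0.601, -0.799, -0.002], [0.001, 0.001, -1.0]]
ft_force: [-0.8, 0.0, 0.5]
width: 1.0
```

```bash
python3 go.py .569 -.340 .03
```

```text
t 2.45 at [ 0.5684 -0.3422  0.13  ] head -37.0 down -1.0 shift [ -0.9  -2.2 100. ] turn -0.2 w 1.0 F [-0.8  0.   0.5]
```

Emit:
play_rows([
  {"translation": [0,0,35],"turn": 0,"grip": 0},
  {"translation": [0,0,70],"turn": 0,"grip": 0},
  {"translation": [0,0,100],"turn": 0,"grip": 0},
  {"translation": [0,0,100],"turn": 0,"grip": 0},
  {"translation": [0,0,100],"turn": 0,"grip": 1},
  {"translation": [0,0,100],"turn": 0,"grip": 1},
  {"translation": [0,0,100],"turn": 0,"grip": 1},
  {"translation": [0,0,100],"turn": 0,"grip": 1},
])

```text
time_s: 3.45
tool_pos: [0.5699, -0.3401, 0.0302]
eef_rot: [[0.801, -0.599, 0.001], [-0.599, -0.801, -0.001], [0.001, 0.0, -1.0]]
ft_force: [-0.1, -0.3, 0.4]
width: 0.629
```

Emit:
play_rows([
  {"translation": [0,0,0],"turn": 0,"grip": 1},
  {"translation": [0,0,-10],"turn": 0,"grip": 1},
  {"translation": [0,0,-40],"turn": 0,"grip": 1},
  {"translation": [0,0,-70],"turn": 0,"grip": 1},
  {"translation": [0,0,-90],"turn": 0,"grip": 1},
  {"translation": [0,0,-90],"turn": 0,"grip": 1},
])

```text
time_s: 4.2
tool_pos: [0.5707, -0.3405, 0.1215]
eef_rot: [[0.801, -0.599, 0.003], [-0.599, -0.801, -0.002], [0.004, -0.0, -1.0]]
ft_force: [-0.3, 0.5, -1.6]
width: 0.587
```

```bash
python3 go.py .5373 -.0945 .120; python3 - <<'E'
from h import *
c=ctrl.capture("scene"); u=proj(c,[.569,-.34,.1])[0].astype(int); print(u)
a=c["color"][max(0,u[1]-70):u[1]+60,max(0,u[0]-80):u[0]+80]; cv2.imwrite("pics/g1.png",cv2.resize(a[:,:,::-1],None,fx=3.5,fy=3.5,interpolation=cv2.INTER_CUBIC))
E
```

```text
t 4.2 at [ 0.5707 -0.3405  0.1215] head -36.8 down -1.0 shift [-174.1 -177.     0.9] turn 0.0 w 0.587 F [-0.3  0.5 -1.6]
[195 126]
```

View pics/g1.png

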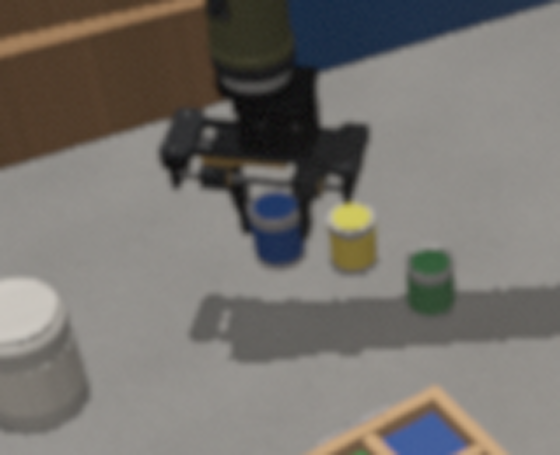

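Blue is held upright, with its lid at (275,208) in the crop. Carrying it to its pocket.

Emit:
play_rows([
  {"translation": [-12,-12,0],"turn": 0,"grip": 1},
  {"translation": [-42,-43,0],"turn": 0,"grip": 1},
  {"translation": [-77,-79,0],"turn": 0,"grip": 1},
  {"translation": [-112,-115,0],"turn": 0,"grip": 1},
  {"translation": [-142,-146,0],"turn": 0,"grip": 1},
  {"translation": [-162,-167,0],"turn": 0,"grip": 1},
  {"translation": [-172.5,-177.5,0],"turn": 0,"grip": 1},
  {"translation": [-172.5,-177.5,0],"turn": 0,"grip": 1},
])

```text
time_s: 5.25
tool_pos: [0.5372, -0.0934, 0.119]
eef_rot: [[0.802, -0.597, -0.001], [-0.597, -0.802, 0.0], [-0.001, 0.001, -1.0]]
ft_force: [-0.3, -0.0, -2.1]
width: 0.588
```

Emit:
play_rows([
  {"translation": [0,0,10],"turn": 0,"grip": 1},
  {"translation": [0,0,35],"turn": 0,"grip": 1},
  {"translation": [0,0,58],"turn": 0,"grip": 1},
  {"translation": [0,0,68],"turn": 0,"grip": 1},
  {"translation": [0,0,73],"turn": 0,"grip": 1},
  {"translation": [0,0,75],"turn": 0,"grip": 1},
  {"translation": [0,0,75.5],"turn": 0,"grip": 1},
  {"translation": [0,0,75.5],"turn": 0,"grip": 1},
])

```text
time_s: 6.25
tool_pos: [0.5382, -0.0946, 0.0446]
eef_rot: [[0.801, -0.599, 0.001], [-0.599, -0.801, -0.0], [0.001, -0.0, -1.0]]
ft_force: [0.3, 0.5, -0.8]
width: 0.587
```

```bash
python3 go.py .5373 -.0945 .0442; python3 - <<'E'
from h import *
c=ctrl.capture("scene"); u=proj(c,[.537,-.0945,.05])[0].astype(int); print(u)
a=c["color"][max(0,u[1]-70):u[1]+60,max(0,u[0]-80):u[0]+80]; cv2.imwrite("pics/g2.png",cv2.resize(a[:,:,::-1],None,fx=3.5,fy=3.5,interpolation=cv2.INTER_CUBIC))
E
```

```text
t 6.25 at [ 0.5382 -0.0946  0.0446] head -36.8 down -1.0 shift [-0.8  0.4  0.4] turn 0.0 w 0.587 F [ 0.3  0.5 -0.8]
[235 176]
```

View pics/g2.png

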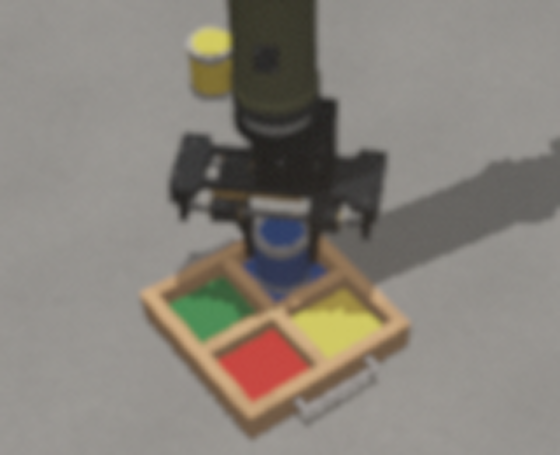

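Blue stands fully inside its pocket (crop ~282,250). Releasing it and going for yellow.

Emit:
play_rows([
  {"translation": [0,0,0],"turn": 0,"grip": 0.2},
  {"translation": [0,0,0],"turn": 0,"grip": 0.1},
  {"translation": [0,0,0],"turn": 0,"grip": 0},
  {"translation": [0,0,-10],"turn": 0,"grip": 0},
  {"translation": [0,0,-35],"turn": 0,"grip": 0},
  {"translation": [0,0,-65],"turn": 0,"grip": 0},
  {"translation": [0,0,-85],"turn": 0,"grip": 0},
  {"translation": [0,0,-85],"turn": 0,"grip": 0},
])

```text
time_s: 7.3
tool_pos: [0.5393, -0.0947, 0.1313]
eef_rot: [[0.801, -0.599, 0.004], [-0.599, -0.801, -0.001], [0.004, -0.002, -1.0]]
ft_force: [0.3, 0.1, 0.6]
width: 0.998
```

Emit:
play_rows([
  {"translation": [12,27,0],"turn": 0,"grip": 0},
  {"translation": [34,76,0],"turn": 0,"grip": 0},
  {"translation": [58,130,0],"turn": 0,"grip": 0},
  {"translation": [81,183,0],"turn": 0,"grip": 0},
  {"translation": [102,230,0],"turn": 0,"grip": 0},
  {"translation": [117,265,0],"turn": 0,"grip": 0},
  {"translation": [125,282.5,0],"turn": 0,"grip": 0},
  {"translation": [125,282.5,0],"turn": 0,"grip": 0},
])

```text
time_s: 8.3
tool_pos: [0.468, -0.396, 0.1282]
eef_rot: [[0.8, -0.6, -0.001], [-0.6, -0.8, 0.001], [-0.001, -0.0, -1.0]]
ft_force: [0.1, 0.9, -0.8]
width: 0.994
```

Emit:
play_rows([
  {"translation": [0,0,35],"turn": 0,"grip": 0},
  {"translation": [0,0,70],"turn": 0,"grip": 0},
  {"translation": [0,0,99.5],"turn": 0,"grip": 0},
  {"translation": [0,0,99.5],"turn": 0,"grip": 0},
  {"translation": [0,0,99.5],"turn": 0,"grip": 1},
  {"translation": [0,0,99.5],"turn": 0,"grip": 1},
  {"translation": [0,0,99.5],"turn": 0,"grip": 1},
  {"translation": [0,0,99.5],"turn": 0,"grip": 1},
])

```text
time_s: 9.3
tool_pos: [0.4688, -0.3959, 0.0302]
eef_rot: [[0.801, -0.599, 0.001], [-0.599, -0.801, -0.001], [0.001, 0.0, -1.0]]
ft_force: [0.2, 0.1, 0.8]
width: 0.635
```

```bash
python3 go.py .468 -.3955 .03; python3 - <<'E'
from m import *
for n in ("top","scene"):
  c=ctrl.capture(n)
  for k,P in {"blue":[.537,-.0945,.076],"green":[.427,-.288,.062]}.items(): print(n,k,lid(c,k,P))
c=ctrl.capture("scene");save(c,"s3")
a=c["color"][90:240,150:330]; cv2.imwrite("pics/g3.png",cv2.resize(a[:,:,::-1],None,fx=3.5,fy=3.5,interpolation=cv2.INTER_CUBIC))
E
```

```text
t 9.3 at [ 0.4688 -0.3959  0.0302] head -36.8 down -1.0 shift [-0.9  0.2  0.2] turn -0.0 w 0.635 F [0.2 0.1 0.8]
top blue (array([ 0.52323148, -0.08311272]), np.int32(126))
top green (array([ 0.42807165, -0.2869273 ]), np.int32(98))
scene blue (array([ 0.53348512, -0.10800028]), np.int32(62))
scene green (array([ 0.42664212, -0.28963457]), np.int32(34))
```

View pics/g3.png

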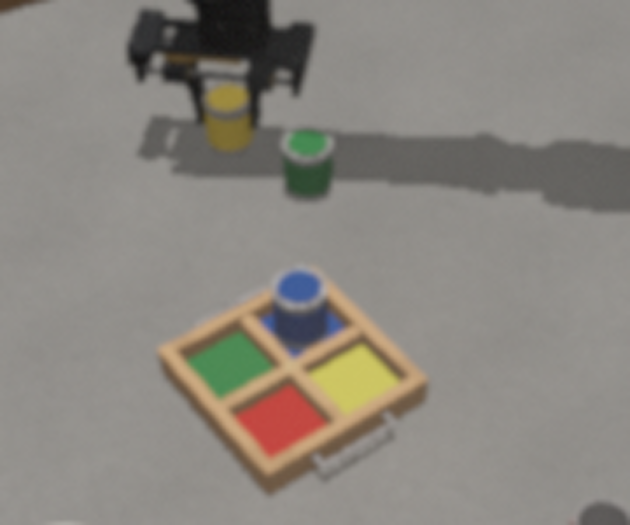

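Blue stands upright in its pocket (crop 300,310), and yellow is between the fingers. Carrying yellow over.

Emit:
play_rows([
  {"translation": [0,0,0],"turn": 0,"grip": 1},
  {"translation": [0,0,-10],"turn": 0,"grip": 1},
  {"translation": [0,0,-40],"turn": 0,"grip": 1},
  {"translation": [0,0,-75],"turn": 0,"grip": 1},
  {"translation": [-8,-15,-95],"turn": 0,"grip": 1},
  {"translation": [-25,-46,-102],"turn": 0,"grip": 1},
  {"translation": [-45,-84,-102],"turn": 0,"grip": 1},
  {"translation": [-65,-121,-102],"turn": 0,"grip": 1},
])

```text
time_s: 10.45
tool_pos: [0.4891, -0.2568, 0.1313]
eef_rot: [[0.801, -0.598, -0.0], [-0.598, -0.801, 0.001], [-0.001, -0.0, -1.0]]
ft_force: [0.5, -0.1, -1.6]
width: 0.591
```

Emit:
play_rows([
  {"translation": [-20,-37,0],"turn": 0,"grip": 1},
  {"translation": [-40,-74,0],"turn": 0,"grip": 1},
  {"translation": [-60,-111,0],"turn": 0,"grip": 1},
  {"translation": [-80,-148,0],"turn": 0,"grip": 1},
  {"translation": [-98,-182,0],"turn": 0,"grip": 1},
  {"translation": [-112,-208,0],"turn": 0,"grip": 1},
  {"translation": [-119.7,-221.9,0],"turn": 0,"grip": 1},
  {"translation": [-119.7,-221.9,0],"turn": 0,"grip": 1},
])

```text
time_s: 11.45
tool_pos: [0.5257, -0.0091, 0.1314]
eef_rot: [[0.802, -0.597, -0.0], [-0.597, -0.802, -0.0], [-0.0, 0.0, -1.0]]
ft_force: [0.0, -1.1, -1.6]
width: 0.591
```

Emit:
play_rows([
  {"translation": [0,0,12],"turn": 0,"grip": 1},
  {"translation": [0,0,42],"turn": 0,"grip": 1},
  {"translation": [0,0,68],"turn": 0,"grip": 1},
  {"translation": [0,0,80],"turn": 0,"grip": 1},
  {"translation": [0,0,85],"turn": 0,"grip": 1},
  {"translation": [0,0,87],"turn": 0,"grip": 1},
  {"translation": [0,0,87.5],"turn": 0,"grip": 1},
  {"translation": [0,0,87.5],"turn": 0,"grip": 1},
])

```text
time_s: 12.45
tool_pos: [0.5267, -0.0104, 0.0447]
eef_rot: [[0.801, -0.599, 0.001], [-0.599, -0.801, -0.0], [0.001, -0.0, -1.0]]
ft_force: [0.1, -0.0, -2.1]
width: 0.594
```

```bash
python3 go.py .5255 -.0103 .0442
```

```text
t 12.45 at [ 0.5267 -0.0104  0.0447] head -36.8 down -1.0 shift [-1.   0.6  0.5] turn 0.0 w 0.594 F [ 0.1 -0.  -2.1]
```

Emit:
play_rows([
  {"translation": [0,0,0.5],"turn": 0,"grip": 0.2},
  {"translation": [0,0,0.5],"turn": 0,"grip": 0.1},
  {"translation": [0,0,0.5],"turn": 0,"grip": 0},
  {"translation": [0,0,-10],"turn": 0,"grip": 0},
  {"translation": [0,0,-35],"turn": 0,"grip": 0},
  {"translation": [0,0,-65],"turn": 0,"grip": 0},
  {"translation": [0,0,-85.5],"turn": 0,"grip": 0},
  {"translation": [0,0,-85.5],"turn": 0,"grip": 0},
])

```text
time_s: 13.45
tool_pos: [0.5277, -0.0104, 0.1318]
eef_rot: [[0.801, -0.599, 0.004], [-0.599, -0.801, -0.001], [0.004, -0.002, -1.0]]
ft_force: [-0.2, 0.1, -0.5]
width: 0.999
```

Emit:
play_rows([
  {"translation": [8,27,0],"turn": 0,"grip": 0},
  {"translation": [24,76,0],"turn": 0,"grip": 0},
  {"translation": [40,130,0],"turn": 0,"grip": 0},
  {"translation": [57,183,0],"turn": 0,"grip": 0},
  {"translation": [72,230,0],"turn": 0,"grip": 0},
  {"translation": [82,264,0],"turn": 0,"grip": 0},
  {"translation": [87.5,281.5,0],"turn": 0,"grip": 0},
  {"translation": [87.5,281.5,0],"turn": 0,"grip": 0},
])

```text
time_s: 14.45
tool_pos: [0.4271, -0.2885, 0.1289]
eef_rot: [[0.8, -0.6, -0.001], [-0.6, -0.8, 0.001], [-0.001, -0.0, -1.0]]
ft_force: [-0.5, 0.5, 0.3]
width: 0.998
```

Emit:
play_rows([
  {"translation": [0,0,35],"turn": 0,"grip": 0},
  {"translation": [0,0,70],"turn": 0,"grip": 0},
  {"translation": [0,0,100],"turn": 0,"grip": 0},
  {"translation": [0,0,100],"turn": 0,"grip": 0},
  {"translation": [0,0,100],"turn": 0,"grip": 1},
  {"translation": [0,0,100],"turn": 0,"grip": 1},
  {"translation": [0,0,100],"turn": 0,"grip": 1},
  {"translation": [0,0,100],"turn": 0,"grip": 1},
])

```text
time_s: 15.45
tool_pos: [0.4279, -0.2885, 0.0302]
eef_rot: [[0.801, -0.599, 0.001], [-0.599, -0.801, -0.001], [0.001, 0.0, -1.0]]
ft_force: [-0.8, 0.6, 0.1]
width: 0.633
```

```bash
python3 go.py .427 -.2883 .03; python3 - <<'E'
from m import *
c=ctrl.capture("scene")
a=c["color"][90:240,150:330]; cv2.imwrite("pics/g4.png",cv2.resize(a[:,:,::-1],None,fx=3.5,fy=3.5,interpolation=cv2.INTER_CUBIC))
E
```

```text
t 15.45 at [ 0.4279 -0.2885  0.0302] head -36.8 down -1.0 shift [-0.9  0.4  0.2] turn -0.0 w 0.633 F [-0.8  0.6  0.1]
```

View pics/g4.png

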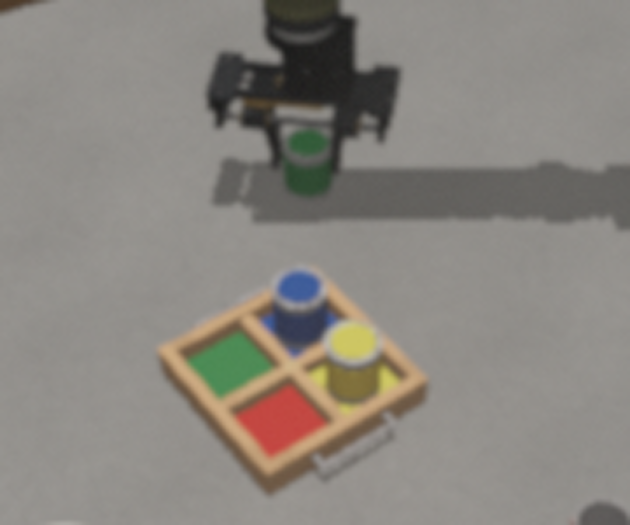

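Yellow stands in its pocket (crop 352,360), and green is being gripped.

Emit:
play_rows([
  {"translation": [0,0,0],"turn": 0,"grip": 1},
  {"translation": [0,0,-10],"turn": 0,"grip": 1},
  {"translation": [0,0,-40],"turn": 0,"grip": 1},
  {"translation": [0,0,-75],"turn": 0,"grip": 1},
  {"translation": [0,0,-98],"turn": 0,"grip": 1},
  {"translation": [0,0,-102],"turn": 0,"grip": 1},
  {"translation": [1,-12,-102],"turn": 0,"grip": 1},
  {"translation": [4,-40,-102],"turn": 0,"grip": 1},
])

```text
time_s: 16.5
tool_pos: [0.4538, -0.2584, 0.1301]
eef_rot: [[0.799, -0.601, -0.002], [-0.601, -0.799, 0.001], [-0.002, 0.001, -1.0]]
ft_force: [1.2, -0.1, -1.3]
width: 0.593
```

Emit:
play_rows([
  {"translation": [5,-40,0],"turn": 0,"grip": 1},
  {"translation": [10,-80,0],"turn": 0,"grip": 1},
  {"translation": [15,-120,0],"turn": 0,"grip": 1},
  {"translation": [20,-160,0],"turn": 0,"grip": 1},
  {"translation": [24,-200,0],"turn": 0,"grip": 1},
  {"translation": [27,-228,0],"turn": 0,"grip": 1},
  {"translation": [28.5,-241,0],"turn": 0,"grip": 1},
  {"translation": [28.5,-241,0],"turn": 0,"grip": 1},
])

```text
time_s: 17.5
tool_pos: [0.6215, -0.0816, 0.1303]
eef_rot: [[0.802, -0.598, -0.002], [-0.598, -0.802, 0.001], [-0.002, 0.001, -1.0]]
ft_force: [0.8, 0.0, -1.5]
width: 0.587
```

Emit:
play_rows([
  {"translation": [0,0,12],"turn": 0,"grip": 1},
  {"translation": [0,0,42],"turn": 0,"grip": 1},
  {"translation": [0,0,68],"turn": 0,"grip": 1},
  {"translation": [0,0,80],"turn": 0,"grip": 1},
  {"translation": [0,0,85],"turn": 0,"grip": 1},
  {"translation": [0,0,87],"turn": 0,"grip": 1},
  {"translation": [0,0,88],"turn": 0,"grip": 1},
  {"translation": [0,0,88],"turn": 0,"grip": 1},
])

```text
time_s: 18.5
tool_pos: [0.6224, -0.0827, 0.0442]
eef_rot: [[0.801, -0.599, 0.001], [-0.599, -0.801, -0.0], [0.001, -0.0, -1.0]]
ft_force: [0.5, -0.4, -0.8]
width: 0.592
```

```bash
python3 go.py .6215 -.0827 .0442
```

```text
t 18.5 at [ 0.6224 -0.0827  0.0442] head -36.8 down -1.0 shift [-0.7  0.5  0. ] turn 0.0 w 0.592 F [ 0.5 -0.4 -0.8]
```

Emit:
play_rows([
  {"translation": [0,0,0],"turn": 0,"grip": 0.2},
  {"translation": [0,0,0],"turn": 0,"grip": 0.1},
  {"translation": [0,0,0],"turn": 0,"grip": 0},
  {"translation": [0,0,-10],"turn": 0,"grip": 0},
  {"translation": [0,0,-35],"turn": 0,"grip": 0},
  {"translation": [0,0,-65],"turn": 0,"grip": 0},
  {"translation": [0,0,-86],"turn": 0,"grip": 0},
  {"translation": [-10,-10,-86],"turn": 0,"grip": 0},
])

```text
time_s: 19.5
tool_pos: [0.6213, -0.0698, 0.1317]
eef_rot: [[0.799, -0.601, 0.004], [-0.601, -0.799, -0.001], [0.004, -0.001, -1.0]]
ft_force: [0.6, 0.1, 0.4]
width: 1.0
```

Emit:
play_rows([
  {"translation": [-36,-37,0],"turn": 0,"grip": 0},
  {"translation": [-76,-80,0],"turn": 0,"grip": 0},
  {"translation": [-116,-122,0],"turn": 0,"grip": 0},
  {"translation": [-156,-164,0],"turn": 0,"grip": 0},
  {"translation": [-196,-206,0],"turn": 0,"grip": 0},
  {"translation": [-232,-244,0],"turn": 0,"grip": 0},
  {"translation": [-260,-274,0],"turn": 0,"grip": 0},
  {"translation": [-275,-289.5,0],"turn": 0,"grip": 0},
])

```text
time_s: 20.5
tool_pos: [0.5704, 0.3314, 0.1283]
eef_rot: [[0.804, -0.595, -0.003], [-0.595, -0.804, 0.0], [-0.002, 0.001, -1.0]]
ft_force: [0.3, -0.5, 0.5]
width: 1.0
```

Emit:
play_rows([
  {"translation": [0,0,0],"turn": 0,"grip": 0},
  {"translation": [0,0,0],"turn": 0,"grip": 0},
])

```text
time_s: 20.75
tool_pos: [0.5739, 0.3253, 0.1289]
eef_rot: [[0.799, -0.601, -0.0], [-0.601, -0.799, -0.002], [0.001, 0.002, -1.0]]
ft_force: [0.4, 0.1, -0.3]
width: 1.001
```

```bash
python3 go.py .5725 .328 .03
```

```text
t 20.75 at [0.5739 0.3253 0.1289] head -36.9 down -1.0 shift [-2.8 -1.5 98.9] turn -0.1 w 1.001 F [ 0.4  0.1 -0.3]
```

Emit:
play_rows([
  {"translation": [0,0,35],"turn": 0,"grip": 0},
  {"translation": [0,0,70],"turn": 0,"grip": 0},
  {"translation": [0,0,100],"turn": 0,"grip": 0},
  {"translation": [0,0,100],"turn": 0,"grip": 0},
  {"translation": [0,0,100],"turn": 0,"grip": 1},
  {"translation": [0,0,100],"turn": 0,"grip": 1},
  {"translation": [0,0,100],"turn": 0,"grip": 1},
  {"translation": [0,0,100],"turn": 0,"grip": 1},
])

```text
time_s: 21.75
tool_pos: [0.5734, 0.328, 0.0302]
eef_rot: [[0.801, -0.599, 0.001], [-0.599, -0.801, 0.0], [0.001, -0.001, -1.0]]
ft_force: [0.1, -0.7, 0.9]
width: 0.628
```

```bash
python3 go.py .6097 .0015 .132; python3 - <<'E'
from m import *
c=ctrl.capture("scene")
a=c["color"][160:320,190:370]; cv2.imwrite("pics/g5.png",cv2.resize(a[:,:,::-1],None,fx=3.5,fy=3.5,interpolation=cv2.INTER_CUBIC))
E
```

```text
t 21.75 at [0.5734 0.328  0.0302] head -36.8 down -1.0 shift [ 224.7  239.7 -101.9] turn 0.0 w 0.628 F [ 0.1 -0.7  0.9]
```

View pics/g5.png

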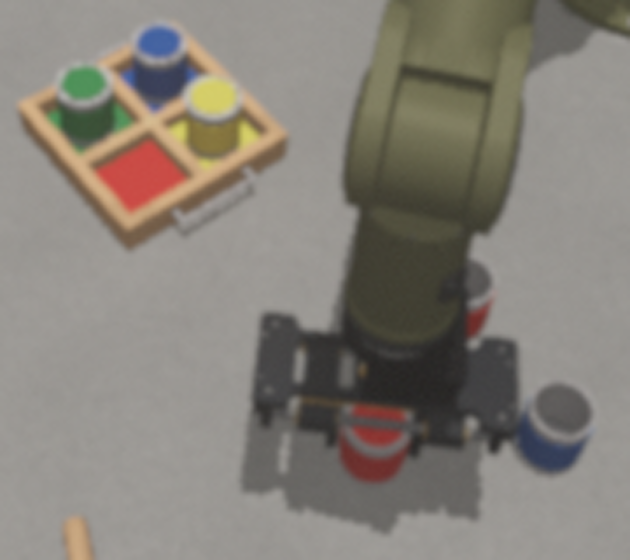

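Green, blue and yellow stand in their pockets, and the closed red tin is gripped (crop 375,440). Both open tins are undisturbed.

Emit:
play_rows([
  {"translation": [0,0,0],"turn": 0,"grip": 1},
  {"translation": [0,0,-10],"turn": 0,"grip": 1},
  {"translation": [0,0,-40],"turn": 0,"grip": 1},
  {"translation": [0,0,-75],"turn": 0,"grip": 1},
  {"translation": [0,0,-98],"turn": 0,"grip": 1},
  {"translation": [10,11,-102],"turn": 0,"grip": 1},
  {"translation": [31,33,-102],"turn": 0,"grip": 1},
  {"translation": [57,60,-102],"turn": 0,"grip": 1},
])

```text
time_s: 22.8
tool_pos: [0.582, 0.2438, 0.1302]
eef_rot: [[0.801, -0.598, -0.002], [-0.598, -0.801, -0.001], [-0.001, 0.002, -1.0]]
ft_force: [1.1, -0.2, -1.8]
width: 0.588
```

Emit:
play_rows([
  {"translation": [28,30,0],"turn": 0,"grip": 1},
  {"translation": [56,60,0],"turn": 0,"grip": 1},
  {"translation": [84,89,0],"turn": 0,"grip": 1},
  {"translation": [112,119,0],"turn": 0,"grip": 1},
  {"translation": [138,147,0],"turn": 0,"grip": 1},
  {"translation": [158,168,0],"turn": 0,"grip": 1},
  {"translation": [168.5,179,0],"turn": 0,"grip": 1},
  {"translation": [168.5,179,0],"turn": 0,"grip": 1},
])

```text
time_s: 23.8
tool_pos: [0.61, -0.0002, 0.1307]
eef_rot: [[0.799, -0.601, -0.001], [-0.601, -0.799, -0.0], [-0.001, 0.001, -1.0]]
ft_force: [0.2, -0.2, -1.5]
width: 0.591
```

Emit:
play_rows([
  {"translation": [0,0,12],"turn": 0,"grip": 1},
  {"translation": [0,0,42],"turn": 0,"grip": 1},
  {"translation": [0,0,68],"turn": 0,"grip": 1},
  {"translation": [0,0,80],"turn": 0,"grip": 1},
  {"translation": [0,0,85],"turn": 0,"grip": 1},
  {"translation": [0,0,87],"turn": 0,"grip": 1},
  {"translation": [0,0,88],"turn": 0,"grip": 1},
  {"translation": [0,0,88],"turn": 0,"grip": 1},
])

```text
time_s: 24.8
tool_pos: [0.611, 0.0014, 0.0442]
eef_rot: [[0.801, -0.599, 0.001], [-0.599, -0.801, -0.0], [0.001, -0.001, -1.0]]
ft_force: [0.3, -0.1, -1.4]
width: 0.588
```

```bash
python3 go.py .6097 .0015 .0442
```

```text
t 24.8 at [0.611  0.0014 0.0442] head -36.8 down -1.0 shift [-1.1  0.7 -0. ] turn -0.0 w 0.588 F [ 0.3 -0.1 -1.4]
```

Emit:
play_rows([
  {"translation": [0,0,0],"turn": 0,"grip": 0.2},
  {"translation": [0,0,0],"turn": 0,"grip": 0.1},
  {"translation": [0,0,0],"turn": 0,"grip": 0},
  {"translation": [0,0,-10],"turn": 0,"grip": 0},
  {"translation": [0,0,-35],"turn": 0,"grip": 0},
  {"translation": [0,0,-65],"turn": 0,"grip": 0},
  {"translation": [0,0,-100],"turn": 0,"grip": 0},
  {"translation": [0,0,-120],"turn": 0,"grip": 0},
])

```text
time_s: 25.8
tool_pos: [0.6115, 0.0016, 0.1663]
eef_rot: [[0.801, -0.599, 0.003], [-0.599, -0.801, -0.0], [0.003, -0.002, -1.0]]
ft_force: [0.3, -0.1, -0.6]
width: 1.002
```

Emit:
play_rows([
  {"translation": [35,35,0],"turn": 0,"grip": 0},
  {"translation": [70,70,0],"turn": 0,"grip": 0},
  {"translation": [105,105,0],"turn": 0,"grip": 0},
  {"translation": [140,140,0],"turn": 0,"grip": 0},
  {"translation": [175,175,0],"turn": 0,"grip": 0},
  {"translation": [205,205,0],"turn": 0,"grip": 0},
  {"translation": [205,205,0],"turn": 0,"grip": 0},
  {"translation": [205,205,0],"turn": 0,"grip": 0},
])

```text
time_s: 26.8
tool_pos: [0.6518, -0.2845, 0.1631]
eef_rot: [[0.801, -0.599, -0.001], [-0.599, -0.801, 0.001], [-0.001, -0.001, -1.0]]
ft_force: [0.5, 0.5, 0.3]
width: 1.003
```

```bash
python3 go.py .6 -.3 .2; python3 - <<'E'
from m import *
c=ctrl.capture("scene")
a=c["color"][160:310,190:370]; b=ctrl.capture("top")["color"]
cv2.imwrite("pics/g6.png",cv2.resize(a[:,:,::-1],None,fx=3.5,fy=3.5,interpolation=cv2.INTER_CUBIC))
cv2.imwrite("pics/g7.png",cv2.resize(b[140:250,110:400,::-1],None,fx=2.7,fy=2.7,interpolation=cv2.INTER_CUBIC))
E
```

```text
t 26.8 at [ 0.6518 -0.2845  0.1631] head -36.8 down -1.0 shift [-32.3  43.4 -36.9] turn 0.0 w 1.003 F [0.5 0.5 0.3]
```

View pics/g6.png

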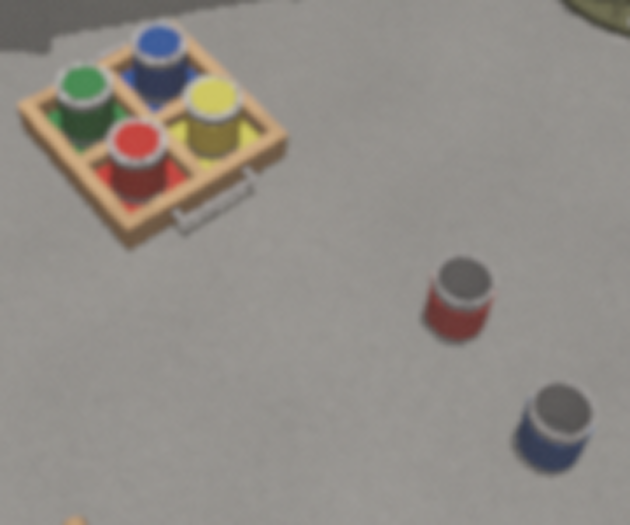

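View pics/g7.png

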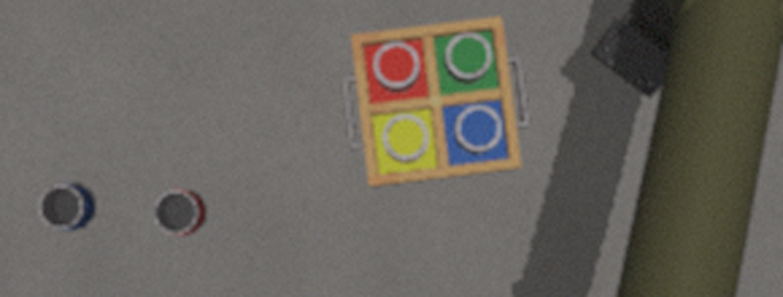

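Both views show all four tins upright and centred on their own liners. The open tins are where they began, at (66,206) and (178,212) in the top crop.

```bash
python3 -c "
from plant import ctrl; print(ctrl.sign_off())"
```

```text
the job is handed in; nothing more can be done
None
```

All four closed tins (blue, yellow, green and red) are standing upright in the pockets whose liners match their lids, and the job is handed in. I gripped each tin high on its body at 30 N and kept it vertical throughout. It took about 27 s of the 102 s allowed.

- **Last checks:** the final scene and top pictures show each tin standing level and centred in its pocket. Both open tins are where they started. The gripper was open and clear, and the wrist force readings stayed around 2 N or less.
- **Check that disagreed:** after I placed the blue tin, my lid-colour measurement gave positions up to about 18 mm off. The tin and its liner are the same blue, so the measurement mixed them up. I went by the pictures for placed tins instead.

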